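# Sort the carport cabinet's clutter into its trays

### The arm

A 6-joint arm with a two-finger parallel gripper is mounted at the origin on the work surface. World frame = base frame: x ahead of the robot, y to its left, z up, the work surface at z = 0. Lengths are in mm, angles in rad, forces in N, time in s.
With the tool pointing down it reaches from about 300 to 775 mm from the base axis. Payload 14.6 kg.
Tool frame: the origin (TCP) lies on the front face of the gripper's body, between the roots of the fingers; the fingertips stand 97 mm ahead of it and the grasp point (between the pads) lies 78 mm ahead of it; z points along the fingers, y is the line along which they close (so a half turn about z gives the same grasp; the last joint's range is limited). The gripper opens to 94 mm and grips with 3 to 60 N. Pads are 16 mm wide; open, the fingers measure 119 mm over their backs; the gripper's body (75 mm by 177 mm) begins 78 mm behind the grasp point.
Start: joints at [-1.37, 0.3, 1.521, -0, 1.321, -0.067], TCP at [145.529, -530.388, 302.646] pointing down, gripper open.
Joint ranges: [-3.03, 3.03], [-0.79, 2.21], [0.23, 2.52], [-1.04, 4.18], [0, 3.07], [-2.55, 2.55]. Speed limits (rad/s): [2.22, 2.22, 2.57, 3.14, 3.14, 3.14].

### API

Orientations are given as [roll, pitch, yaw] about the fixed x, y, z axes, in that order (R = Rz(yaw) Ry(pitch) Rx(roll)).
In Python, from cell import * gives the robot as it stands.
- The arm moves only by the tool carry_out, never from a script. Its arguments are lists of equal length, an entry for each row: "slide": the shift along the world's x, y, z scaled (see below), a list of three; "dr": the turn, a rotation vector about the world's x, y, z scaled (see below), a list of three; "gripper": the opening in per cent of the stroke, from 0 (shut) to 100 (fully open). A call has 1 to 10 rows; each row is the pose to reach, as a shift and turn from the pose commanded when the call began, turning the shorter way round; what a row does not reach only later rows make up. The controller multiplies each number of a shift by 0.25 m and each number of a turn by 360 degrees. A row lasts 1/12 s, in which the tool goes at most 41.7 mm and 7.16 degrees, less where a joint would pass 70% of its speed; a pose out of reach is approached as far as the arm can. A call with a number of a shift or a turn outside -1 to 1 is refused whole. A call with a gripper value outside its range is refused whole. The fingers move at their own pace and stop on an object; "newtons" is the grip in N (left out, the last holds). Time passes only in rows, so rows that repeat a pose let the fingers close. It gives the time, the measured TCP pose, the force, the opening and the grip force at its end, in the units of the state.
- read_state(): the state, without advancing time (a new reading comes with each control period).
- camera(name): name is "side" or "top"; returns the picture (480x640x3 uint8, red, green, blue); there is no depth.
- camera_model(name): a dict with "vfov" (degrees; the focal length in pixels is half the picture's height over the tangent of half this angle, whatever the lens; pixels are square), "cx", "cy" (the principal point, pixels), "k1" (the pictures are not rectified: a ray, as slopes to the right and down, at radius r is drawn at 1 + k1 r^2 times it, then the intrinsics apply), "R" (3x3) and "t" (3): a world point X has camera coordinates R X + t. Camera axes: x right, y down, z forward; pixel columns grow to the right and rows downward; lengths in mm; the calibration is good to about 2 mm. A picture is of the moment at which its call begins. camera_model takes no time and is no camera call.
- sign_off(): hands the job in; it is judged then, once.
The state is a dict: "clock": time; "joints": joint angles; "qd": joint speeds; "effort": joint torques, N m; "eef_pos": TCP position; "eef_rot": TCP orientation; "wrist_force": force on the tool from outside, world axes, zero at the start; "moment": the same for the moment, N m; "finger_gap": finger opening in mm; "finger_force": force on a finger pad.
Only numpy, scipy, OpenCV 4.12 (cv2) and the standard library are available. Lean on these libraries where they do the work, as an engineer would, in place of code of your own. Each camera call takes 0.05 s, during which the arm holds its last target. There are 200 camera calls.

### The job

Sort the five things lying on the bench into their trays: the silver bulb box and the black fuse puller into the yellow electrical tray, the chrome tyre gauge and the green tread-depth gauge into the blue tyre tray, and the steel multi-tool into the red tool tray. Lay each one flat on the tray's floor, the same way up as it lies now, wholly inside and not on top of another; set them down rather than dropping them, and leave the glass jar and the polish tin standing where they are.

Things in the scene. Friction and masses are not known exactly. Their poses are not given: they have to be found in the camera images.
- bulb_box: Silver carton for a spare bulb, with a round amber spot on top: 60 (x) x 40 (y) x 40 mm high, 0.06 kg, stiff. Lies flat on the work surface. Origin: centre of its underside as it lies; x along its length, z up.
- fuse_puller: Black plastic fuse puller: 70 mm long (x), 12 mm thick (z), a tweezer shape with a solid middle, 16 mm wide (y) for 13 mm either side of the origin, a fork of two prongs 16 mm wide over all at +x and a crossbar 22 mm wide at the -x end; 0.015 kg. Lies flat on the work surface. Origin: centre of its underside as it lies, in the solid middle, where it is best gripped across y.
- tyre_gauge: Chrome pencil tyre gauge, 120 mm long (x): a flat-sided barrel 14 x 14 mm from x = -42 to 42 mm, a round chuck of 22 mm diameter, 14 mm high, at x = +49 mm, a thin white scale bar out to x = -60 mm; 0.05 kg. Lies flat on the work surface. Origin: centre of its underside as it lies, in the middle of the barrel; grip the barrel across y.
- tread_gauge: Green plastic tyre tread-depth gauge with a white stripe: 71 mm long, 12 mm thick; body 24 mm wide (y) from x = -15 to 35 mm, with a green neck 10 mm wide to x = -36 mm; 0.02 kg. Lies flat on the work surface. Origin: centre of its underside as it lies; grip the body across y, up to 10 mm to the +x side of the origin.
- multi_tool: Folded steel multi-tool, 100 (x) x 32 (y) x 18 mm high, dark grey with bright bars along its top; 0.2 kg. Lies flat on the work surface. Origin: centre of its underside as it lies; grip across y.
- tray_yellow: Yellow electrical tray, an open box 164 (x) x 148 (y) x 22 mm high outside, walls and floor 4 mm thick, so its inner floor is 156 x 140 mm and lies 4 mm above the work surface; screwed down. Origin: centre of its underside, on the work surface (z = 0); x along its longer side, z up.
- tray_blue: Blue tyre tray, an open box 164 (x) x 148 (y) x 22 mm high outside, walls and floor 4 mm thick, so its inner floor is 156 x 140 mm and lies 4 mm above the work surface; screwed down. Origin: centre of its underside, on the work surface (z = 0); x along its longer side, z up.
- tray_red: Red tool tray, an open box 164 (x) x 148 (y) x 22 mm high outside, walls and floor 4 mm thick, so its inner floor is 156 x 140 mm and lies 4 mm above the work surface; screwed down. Origin: centre of its underside, on the work surface (z = 0); x along its longer side, z up.
- jar: Bystander: small glass jar with a steel lid, 62 mm diameter, 62 mm high. Origin: centre of its underside. Leave alone.
- polish_tin: Bystander: flat red polish tin with a brass-coloured lid, 72 mm diameter, 30 mm high. Origin: centre of its underside. Leave alone.
Mind the look-alikes: they are no part of the job. Of the things shaped like the tray_blue, the blue one is meant.

How it is judged:
By the outcome, as a careful person would: the job done as asked, in the order asked, and still so for the second after the job is handed in, with the robot touching nothing.
It also fails if it takes over 134 s, if anything falls off the work surface, if the arm or the gripper's body presses on something with over 40 N, if the wrist force passes 120 N, or if a joint passes its speed limit or range.

## Working session

There is one attempt and no reset: what is moved stays moved. The work goes in short steps, Python scripts to look and compute and a tool call to move; the robot and the scene stay as the last step left them, time stands still between calls to the robot, and variables do not carry over. Pictures are saved under pics/ and viewed, at most 14 in all, crops included, and the job is handed in when it is done.

Besides the shell and the picture viewer there is one more tool, called after ">>>" as a command line: name --argument value ..., lists and objects as JSON in quotes. carry_out: Moves the arm, as the interface text tells. Its arguments: {"type":"object","properties":{"slide":{"type":"array","items":{"type":"array","items":{"type":"number","minimum":-1,"maximum":1}}},"dr":{"type":"array","items":{"type":"array","items":{"type":"number","minimum":-1,"maximum":1}}},"gripper":{"type":"array","items":{"type":"number"}},"newtons":{"type":"number"}},"required":["slide","dr","gripper"]}

```bash
mkdir -p pics
cat > h.py <<'E'
from cell import *
import numpy as np, cv2
def snap(n,f):
    im=camera(n); cv2.imwrite('pics/'+f,cv2.cvtColor(np.asarray(im),cv2.COLOR_RGB2BGR)); return im
def K(n):
    m=camera_model(n); f=240/np.tan(np.radians(m['vfov'])/2); return m,f
def px2w(n,uv,z):
    m,f=K(n); R=np.array(m['R']);t=np.array(m['t'])
    A=np.array([[f,0,m['cx']],[0,f,m['cy']],[0,0,1.]])
    p=cv2.undistortPoints(np.array(uv,float).reshape(-1,1,2),A,np.array([m['k1'],0,0,0,0.]))[:,0]
    d=np.c_[p,np.ones(len(p))]@R; c=-R.T@t; z=np.broadcast_to(z,len(d))
    return c+d*((z-c[2])/d[:,2])[:,None]
def w2px(n,X):
    m,f=K(n); R=np.array(m['R']);t=np.array(m['t'])
    A=np.array([[f,0,m['cx']],[0,f,m['cy']],[0,0,1.]])
    return cv2.projectPoints(np.array(X,float).reshape(-1,1,3),cv2.Rodrigues(R)[0],t,A,np.array([m['k1'],0,0,0,0.]))[0][:,0]
E
python3 - <<'E'
from h import *
snap('top','t0.png');snap('side','s0.png')
for n in('top','side'):
    m,f=K(n);print(n,f,m['k1'],-np.array(m['R']).T@np.array(m['t']))
print(read_state())
E
```

```text
top 535.6120408337356 0.04443144470177537 [ 435.66869752  117.76603192 1262.41898008]
side 455.5843607967724 -0.03832875078893275 [ 240.39494046  901.95460875 1060.27054511]
{'clock': 0.1, 'joints': array([-1.36959986e+00,  3.00413833e-01,  1.52151217e+00, -7.96152066e-06,
        1.32073123e+00, -6.66070357e-02]), 'qd': array([ 0.00087185, -0.00283213, -0.0033432 , -0.00045627, -0.00084363,
        0.00204111]), 'effort': array([-3.99223090e-04, -5.32644761e+01, -3.53284800e+01,  7.09098321e-02,
        2.34447228e-02, -6.20206674e-05]), 'eef_pos': array([ 145.50203296, -530.26105793,  302.14684841]), 'eef_rot': array([-3.14052993e+00, -6.31608480e-05,  2.67805447e-01]), 'wrist_force': array([ 0.05833673, -0.11662871,  0.89971478]), 'moment': array([-0.02128308, -0.00789799,  0.06156738]), 'finger_force': 0.0, 'finger_gap': 93.96441054779862}
```

View pics/t0.png

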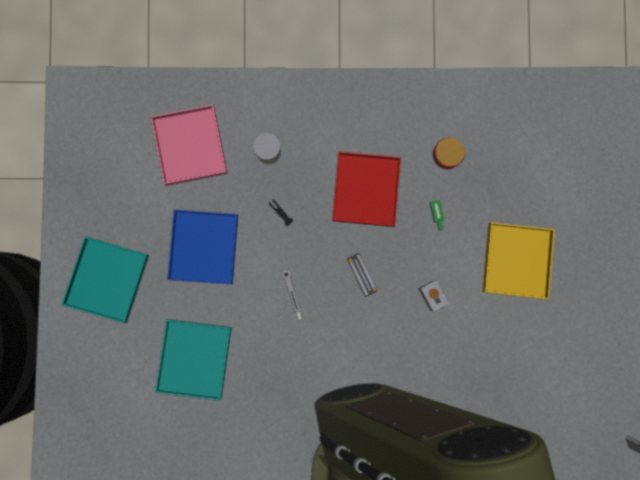

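View pics/s0.png

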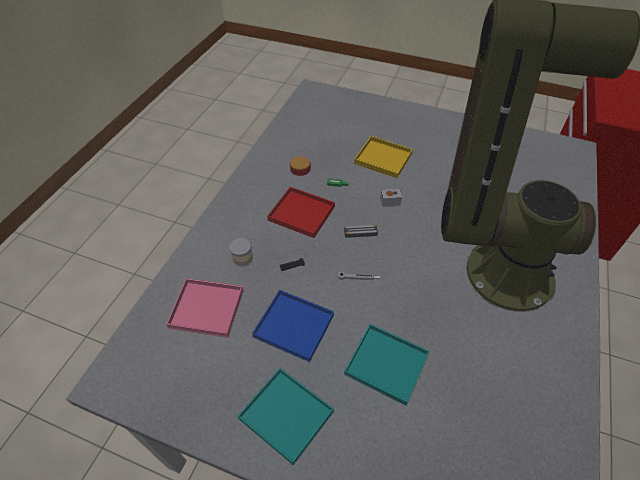

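The top view shows bulb box (434,295), fuse puller (281,212), tyre gauge (292,295), tread gauge (437,214), multi-tool (362,274). Trays are yellow (519,261), blue (203,247) and red (367,189). Look-alike trays to avoid are teal (106,280), teal (194,360) and pink (190,145); bystanders are the jar (267,147) and tin (449,153). The true blue tray is the one at (203,247). Next I'll segment and check a close crop.

```bash
cat > m.py <<'E'
from h import *
im=cv2.imread('pics/t0.png')
bg=cv2.medianBlur(im,3).astype(int)
boxes=dict(bulb=(415,275,455,315,40),fuse=(262,192,300,232,12),tyre=(275,262,310,326,14),tread=(422,194,450,236,12),multi=(340,245,385,303,18),
 yellow=(470,212,570,310,22),blue=(155,200,250,295,22),red=(320,142,412,238,22),jar=(248,128,286,165,62),tin=(430,132,470,172,30))
for k,(a,b,c,d,h) in boxes.items():
    s=im[b:d,a:c].astype(int); ed=np.r_[s[0],s[-1],s[:,0],s[:,-1]]; m0=np.median(ed,axis=0)
    m=(np.abs(s-m0).max(2)>22).astype(np.uint8)
    n,l,st,ce=cv2.connectedComponentsWithStats(m,connectivity=8); i=1+st[1:,4].argmax()
    ys,xs=np.where(l==i); P=px2w('top',np.c_[xs+a,ys+b],h*(0.9 if h<60 else 1))[:,:2]
    r=cv2.minAreaRect(P.astype(np.float32)); B=cv2.boxPoints(r)
    e=B[1]-B[0] if np.linalg.norm(B[1]-B[0])>np.linalg.norm(B[2]-B[1]) else B[2]-B[1]
    print(k,np.round(r[0],1),'size',np.round(sorted(r[1]),0),'ang',round(np.degrees(np.arctan2(e[1],e[0]))%180,1),'mean',P.mean(0).round(1))
c=im[190:330,255:455]; cv2.imwrite('pics/c0.png',cv2.resize(c,None,fx=4,fy=4,interpolation=cv2.INTER_CUBIC))
E
python3 m.py
```

```text
bulb [ 401.1 -160.1] size [36. 57.] ang 28.8 mean [ 401.1 -159.2]
fuse [596.6 195.6] size [22. 71.] ang 42.9 mean [595.5 192.6]
tyre [356.8 150.8] size [ 7. 17.] ang 18.5 mean [356.9 150.9]
tread [ 589.2 -175.7] size [27. 72.] ang 11.8 mean [ 593.3 -175. ]
multi [450.6   4.4] size [ 33. 100.] ang 26.1 mean [452.8   5.5]
yellow [ 482.1 -358.1] size [156. 167.] ang 173.5 mean [ 481.9 -358.3]
blue [516.8 372.3] size [152. 166.] ang 175.7 mean [516.3 372.6]
red [650.7  -8. ] size [151. 168.] ang 174.6 mean [650.3  -7.8]
jar [743.  222.1] size [52. 53.] ang 0.0 mean [743.1 221.3]
tin [ 733.5 -199.5] size [73. 77.] ang 134.0 mean [ 733.2 -199.8]
```

View pics/c0.png

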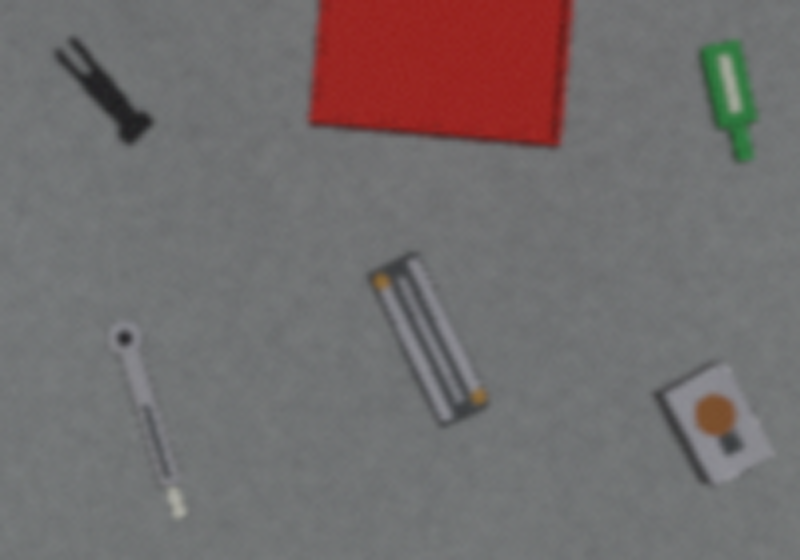

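The crop confirms all five items. Bulb box centre is crop (721,425). Fuse puller's fork points up-left and its bar is at (135,127). Tyre gauge chuck is at (124,338) and its scale end at (179,517). Tread gauge's neck points down.

Run:
```python
from h import *
f=lambda L:(np.array(L)+.5)/4-.5+[255,190]
g=px2w('top',f([[124,338],[179,517],[151,438]]),12)[:,:2]; d=g[0]-g[1]
print('tyre',g.round(1),np.linalg.norm(d),np.degrees(np.arctan2(d[1],d[0])), (g[0]-49*d/np.linalg.norm(d)).round(1))
b=px2w('top',f([[728,368],[775,455],[720,485],[668,395]]),40)[:,:2];print('bulb',b.round(1),b.mean(0))
```

```text
tyre [[451.9 181.2]
 [348.5 149.3]
 [393.9 165.5]] 108.20117372142491 17.132734884734845 [405.  166.8]
bulb [[ 433.1 -164.1]
 [ 383.9 -189.6]
 [ 367.1 -158.1]
 [ 417.9 -129.6]] [ 400.49904188 -160.34782333]
```

>>> carry_out --slide '[[0.5,0.75,-0.2],[0.5,0.75,-0.2],[0.5,0.75,-0.2],[0.5,0.75,-0.2],[0.5,0.75,-0.2],[0.5,0.75,-0.2],[0.5,0.75,-0.2],[0.5,0.75,-0.2]]' --dr '[[0,0,0.0375],[0,0,0.0375],[0,0,0.0375],[0,0,0.0375],[0,0,0.0375],[0,0,0.0375],[0,0,0.0375],[0,0,0.0375]]' --gripper '[100,100,100,100,100,100,100,100]' --newtons 15

```text
clock: 0.77
eef_pos: [270.9, -342.3, 252.6]
eef_rot: [-3.141, 0.0, 0.506]
wrist_force: [-0.8, -0.1, 0.3]
finger_gap: 93.9
finger_force: 0.0
```

>>> carry_out --slide '[[0.521,0.731,-0.25],[0.521,0.731,-0.25],[0.521,0.731,-0.25],[0.521,0.731,-0.25],[0.521,0.731,-0.25],[0.521,0.731,-0.25],[0.521,0.731,-0.25],[0.521,0.731,-0.35],[0.521,0.731,-0.45],[0.521,0.731,-0.5]]' --dr '[[0,0,0],[0,0,0],[0,0,0],[0,0,0],[0,0,0],[0,0,0],[0,0,0],[0,0,0],[0,0,0],[0,0,0]]' --gripper '[100,100,100,100,100,100,100,100,100,100]'

```text
clock: 1.6
eef_pos: [400.0, -161.3, 125.8]
eef_rot: [-3.14, 0.001, 0.502]
wrist_force: [0.0, -0.1, -0.1]
finger_gap: 94.1
finger_force: 0.0
```

>>> carry_out --slide '[[0,0,-0.066],[0,0,-0.066],[0,0,-0.066],[0,0,-0.066],[0,0,-0.066],[0,0,-0.066],[0,0,-0.066],[0,0,-0.066],[0,0,-0.066],[0,0,-0.066]]' --dr '[[0,0,0],[0,0,0],[0,0,0],[0,0,0],[0,0,0],[0,0,0],[0,0,0],[0,0,0],[0,0,0],[0,0,0]]' --gripper '[100,100,20,20,20,20,20,20,20,20]'

```text
clock: 2.43
eef_pos: [400.8, -160.1, 111.3]
eef_rot: [3.141, -0.0, 0.504]
wrist_force: [-0.5, -1.3, -0.2]
finger_gap: 44.0
finger_force: 0.0
```

>>> carry_out --slide '[[0,0,0],[0,0,0],[0,0,0],[0,0,0],[0,0,0],[0,0,0.1],[0,0,0.3],[0,0,0.3],[0,0,0.3],[0,0,0.3]]' --dr '[[0,0,0],[0,0,0],[0,0,0],[0,0,0],[0,0,0],[0,0,0],[0,0,0],[0,0,0],[0,0,0],[0,0,0]]' --gripper '[20,20,20,20,20,20,20,20,20,20]'

```text
clock: 3.27
eef_pos: [400.6, -160.1, 185.7]
eef_rot: [3.141, -0.0, 0.503]
wrist_force: [0.4, 0.2, -0.3]
finger_gap: 40.0
finger_force: 15.0
```

>>> carry_out --slide '[[0.337,-0.704,0],[0.337,-0.704,0],[0.337,-0.704,0],[0.337,-0.704,0],[0.337,-0.704,0],[0.337,-0.704,0],[0.337,-0.704,0],[0.337,-0.704,0],[0.337,-0.704,-0.1],[0.337,-0.704,-0.18]]' --dr '[[0,0,-0.0953],[0,0,-0.0953],[0,0,-0.0953],[0,0,-0.0953],[0,0,-0.0953],[0,0,-0.0953],[0,0,-0.0953],[0,0,-0.0953],[0,0,-0.0953],[0,0,-0.0953]]' --gripper '[20,20,20,20,20,20,20,20,20,20]'

```text
clock: 4.1
eef_pos: [484.8, -335.0, 140.3]
eef_rot: [3.141, -0.0, -0.093]
wrist_force: [-0.1, -0.3, -1.5]
finger_gap: 39.9
finger_force: 15.0
```

>>> carry_out --slide '[[0,0,-0.04],[0,0,-0.07],[0,0,-0.085],[0,0,-0.095],[0,0,-0.102],[0,0,-0.102],[0,0,-0.102]]' --dr '[[0,0,0],[0,0,0],[0,0,0],[0,0,0],[0,0,0],[0,0,0],[0,0,0]]' --gripper '[20,20,20,20,20,20,20]'

```text
clock: 4.68
eef_pos: [485.2, -336.2, 116.2]
eef_rot: [3.141, -0.001, -0.095]
wrist_force: [-0.1, 1.1, -1.0]
finger_gap: 39.7
finger_force: 15.0
```

>>> carry_out --slide '[[0,0,-0.003],[0,0,-0.003],[0,0,-0.003],[0,0,-0.003],[0,0,-0.003],[0,0,-0.003],[0,0,0.1],[0,0,0.3],[0,0,0.4],[0,0,0.4]]' --dr '[[0,0,0],[0,0,0],[0,0,0],[0,0,0],[0,0,0],[0,0,0],[0,0,0],[0,0,0],[0,0,0],[0,0,0]]' --gripper '[20,20,52,52,52,52,52,52,52,52]'

```text
clock: 5.52
eef_pos: [486.5, -337.2, 222.7]
eef_rot: [3.136, -0.008, -0.095]
wrist_force: [0.4, -0.9, 0.8]
finger_gap: 49.0
finger_force: 0.0
```

>>> carry_out --slide '[[0.2,1,0],[0.2,1,0],[0.2,1,0],[0.2,1,0],[0.2,1,0],[0.2,1,0],[0.2,1,0]]' --dr '[[0,0,0.0672],[0,0,0.0672],[0,0,0.0672],[0,0,0.0672],[0,0,0.0672],[0,0,0.0672],[0,0,0.0672]]' --gripper '[50,50,50,50,50,50,50]'

```text
clock: 6.1
eef_pos: [535.6, -80.9, 215.6]
eef_rot: [-3.141, -0.001, 0.331]
wrist_force: [-0.5, 0.8, 1.1]
finger_gap: 47.0
finger_force: 0.0
```

Run:
```python
from h import *
im=snap('top','t1.png'); c=cv2.imread('pics/t1.png')[210:310,475:565]; cv2.imwrite('pics/c1.png',cv2.resize(c,None,fx=5,fy=5,interpolation=cv2.INTER_CUBIC))
```

```text
(no output)
```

View pics/c1.png

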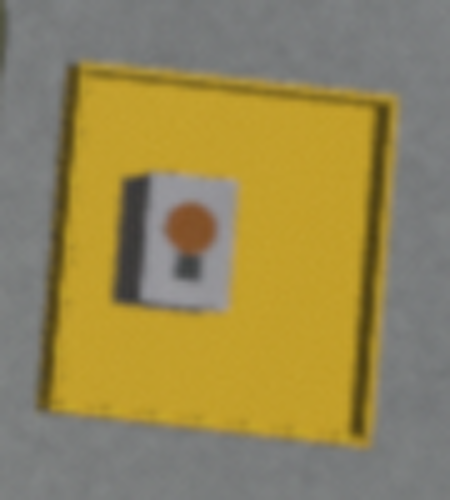

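The bulb box sits flat and upright in the left (+y) half of the yellow tray (crop 190,240), well clear of the walls.

>>> carry_out --slide '[[0.2,1,0],[0.2,1,0],[0.2,1,0],[0.2,1,0],[0.2,1,0],[0.2,1,0],[0.2,1,0]]' --dr '[[0,0,0.0672],[0,0,0.0672],[0,0,0.0672],[0,0,0.0672],[0,0,0.0672],[0,0,0.0672],[0,0,0.0672]]' --gripper '[45,45,45,45,45,45,45]'

```text
clock: 6.73
eef_pos: [585.5, 168.2, 215.3]
eef_rot: [-3.141, -0.001, 0.752]
wrist_force: [-1.0, 0.5, -0.4]
finger_gap: 42.5
finger_force: 0.0
```

>>> carry_out --slide '[[0.046,0.127,-0.1],[0.046,0.127,-0.2],[0.046,0.127,-0.3],[0.046,0.127,-0.38],[0.046,0.127,-0.42],[0.046,0.127,-0.44],[0.046,0.127,-0.457],[0.046,0.127,-0.457],[0.046,0.127,-0.457],[0.046,0.127,-0.457]]' --dr '[[0,0,0],[0,0,0],[0,0,0],[0,0,0],[0,0,0],[0,0,0],[0,0,0],[0,0,0],[0,0,0],[0,0,0]]' --gripper '[45,45,45,45,45,45,45,45,5,5]'

```text
clock: 7.57
eef_pos: [597.0, 195.6, 102.5]
eef_rot: [3.141, -0.001, 0.749]
wrist_force: [-0.0, 0.1, 0.8]
finger_gap: 32.2
finger_force: 0.0
```

>>> carry_out --slide '[[0,0,0],[0,0,0],[0,0,0],[0,0,0],[0,0,0],[0,0,0],[0,0,0],[0,0,0],[0,0,0.05],[0,0,0.1]]' --dr '[[0,0,0],[0,0,0],[0,0,0],[0,0,0],[0,0,0],[0,0,0],[0,0,0],[0,0,0],[0,0,0],[0,0,0]]' --gripper '[5,5,5,5,5,5,5,5,5,5]'

```text
clock: 8.4
eef_pos: [596.2, 195.5, 126.7]
eef_rot: [-3.141, 0.001, 0.749]
wrist_force: [-0.0, -0.2, 0.7]
finger_gap: 15.7
finger_force: 15.0
```

>>> carry_out --slide '[[-0.15,-0.95,0.3],[-0.15,-0.95,0.3],[-0.15,-0.95,0.3],[-0.15,-0.95,0.3],[-0.15,-0.95,0.3],[-0.15,-0.95,0.3],[-0.15,-0.95,0.3]]' --dr '[[0,0,-0.0672],[0,0,-0.0672],[0,0,-0.0672],[0,0,-0.0672],[0,0,-0.0672],[0,0,-0.0672],[0,0,-0.0672]]' --gripper '[5,5,5,5,5,5,5]'

```text
clock: 8.98
eef_pos: [558.9, -47.3, 205.1]
eef_rot: [3.139, -0.004, 0.322]
wrist_force: [-0.1, 0.0, -0.4]
finger_gap: 15.8
finger_force: 15.0
```

>>> carry_out --slide '[[-0.15,-0.95,0],[-0.15,-0.95,0],[-0.15,-0.95,0],[-0.15,-0.95,0],[-0.15,-0.95,0],[-0.15,-0.95,0],[-0.15,-0.95,0]]' --dr '[[0,0,-0.0672],[0,0,-0.0672],[0,0,-0.0672],[0,0,-0.0672],[0,0,-0.0672],[0,0,-0.0672],[0,0,-0.0672]]' --gripper '[5,5,5,5,5,5,5]'

```text
clock: 9.57
eef_pos: [520.3, -284.3, 202.4]
eef_rot: [3.14, -0.001, -0.1]
wrist_force: [-0.6, -0.8, 0.6]
finger_gap: 15.7
finger_force: 15.0
```

>>> carry_out --slide '[[-0.17,-0.474,0],[-0.17,-0.474,0],[-0.17,-0.474,0],[-0.17,-0.474,0],[-0.17,-0.474,0],[-0.17,-0.474,-0.1],[-0.17,-0.474,-0.2],[-0.17,-0.474,-0.28],[-0.17,-0.474,-0.32],[-0.17,-0.474,-0.35]]' --dr '[[0,0,0],[0,0,0],[0,0,0],[0,0,0],[0,0,0],[0,0,0],[0,0,0],[0,0,0],[0,0,0],[0,0,0]]' --gripper '[5,5,5,5,5,5,5,5,5,5]'

```text
clock: 10.4
eef_pos: [479.6, -396.6, 113.4]
eef_rot: [-3.141, 0.001, -0.094]
wrist_force: [-1.1, -0.3, 0.5]
finger_gap: 15.9
finger_force: 15.0
```

>>> carry_out --slide '[[0,0,-0.02],[0,0,-0.033],[0,0,-0.033],[0,0,-0.034],[0,0,-0.034],[0,0,-0.034],[0,0,-0.034],[0,0,-0.034],[0,0,-0.034]]' --dr '[[0,0,0],[0,0,0],[0,0,0],[0,0,0],[0,0,0],[0,0,0],[0,0,0],[0,0,0],[0,0,0]]' --gripper '[5,5,5,5,28,28,28,28,28]'

```text
clock: 11.15
eef_pos: [479.0, -397.9, 105.5]
eef_rot: [3.142, -0.0, -0.095]
wrist_force: [0.8, -0.6, 0.3]
finger_gap: 26.8
finger_force: 0.0
```

>>> carry_out --slide '[[0,0,0.1],[0,0,0.25],[0,0,0.4],[0,0,0.4]]' --dr '[[0,0,0],[0,0,0],[0,0,0],[0,0,0]]' --gripper '[28,28,28,28]'

```text
clock: 11.48
eef_pos: [480.4, -399.2, 213.2]
eef_rot: [3.135, -0.008, -0.095]
wrist_force: [0.4, 0.1, 0.5]
finger_gap: 26.4
finger_force: 0.0
```

>>> carry_out --slide '[[-0.12,1,0],[-0.12,1,0],[-0.12,1,0],[-0.12,1,0],[-0.12,1,0],[-0.12,1,0],[-0.12,1,0]]' --dr '[[0,0,0.0628],[0,0,0.0628],[0,0,0.0628],[0,0,0.0628],[0,0,0.0628],[0,0,0.0628],[0,0,0.0628]]' --gripper '[42,42,42,42,42,42,42]'

```text
clock: 12.07
eef_pos: [448.1, -143.0, 205.4]
eef_rot: [-3.141, 0.0, 0.303]
wrist_force: [-0.1, -1.5, 0.1]
finger_gap: 39.5
finger_force: 0.0
```

>>> carry_out --slide '[[-0.12,1,0],[-0.12,1,0],[-0.12,1,0],[-0.12,1,0],[-0.12,1,0],[-0.12,1,0],[-0.12,1,0]]' --dr '[[0,0,0],[0,0,0],[0,0,0],[0,0,0],[0,0,0],[0,0,0],[0,0,0]]' --gripper '[42,42,42,42,42,42,42]'

```text
clock: 12.65
eef_pos: [418.1, 107.1, 205.6]
eef_rot: [-3.141, -0.001, 0.304]
wrist_force: [1.5, -2.1, -0.3]
finger_gap: 39.6
finger_force: 0.0
```

>>> carry_out --slide '[[-0.056,0.259,-0.05],[-0.056,0.259,-0.15],[-0.056,0.259,-0.25],[-0.056,0.259,-0.33],[-0.056,0.259,-0.38],[-0.056,0.259,-0.4],[-0.056,0.259,-0.416],[-0.056,0.259,-0.416],[-0.056,0.259,-0.416],[-0.056,0.259,-0.416]]' --dr '[[0,0,0],[0,0,0],[0,0,0],[0,0,0],[0,0,0],[0,0,0],[0,0,0],[0,0,0],[0,0,0],[0,0,0]]' --gripper '[42,42,42,42,42,42,42,42,5,5]'

```text
clock: 13.48
eef_pos: [405.5, 166.9, 102.2]
eef_rot: [-3.142, -0.002, 0.299]
wrist_force: [-0.3, -0.7, -0.8]
finger_gap: 29.3
finger_force: 0.0
```

>>> carry_out --slide '[[0,0,0],[0,0,0],[0,0,0],[0,0,0],[0,0,0],[0,0,0],[0,0,0],[0,0,0],[0,0,0.05],[0,0,0.1]]' --dr '[[0,0,0],[0,0,0],[0,0,0],[0,0,0],[0,0,0],[0,0,0],[0,0,0],[0,0,0],[0,0,0],[0,0,0]]' --gripper '[5,5,5,5,5,5,5,5,5,5]' --newtons 20

```text
clock: 14.32
eef_pos: [404.7, 166.8, 126.3]
eef_rot: [-3.142, 0.002, 0.299]
wrist_force: [0.1, -0.5, -0.9]
finger_gap: 13.7
finger_force: 20.0
```

>>> carry_out --slide '[[0.1,0.1,0.25],[0.44,0.703,0.25],[0.44,0.703,0.25],[0.44,0.703,0.25],[0.44,0.703,0.25],[0.44,0.703,0.25],[0.44,0.703,0.25],[0.44,0.703,0.2],[0.44,0.703,0.1],[0.44,0.703,0]]' --dr '[[0,0,0],[0,0,-0.06],[0,0,-0.06],[0,0,-0.06],[0,0,-0.06],[0,0,-0.06],[0,0,-0.06],[0,0,-0.06],[0,0,-0.06],[0,0,-0.06]]' --gripper '[5,5,5,5,5,5,5,5,5,5]'

```text
clock: 15.15
eef_pos: [514.6, 341.7, 125.1]
eef_rot: [-3.141, -0.0, -0.078]
wrist_force: [1.0, 0.5, 0.0]
finger_gap: 14.0
finger_force: 20.0
```

>>> carry_out --slide '[[0,0,-0.03],[0,0,-0.06],[0,0,-0.075],[0,0,-0.083],[0,0,-0.083],[0,0,-0.084],[0,0,-0.084],[0,0,-0.084],[0,0,-0.084],[0,0,-0.084]]' --dr '[[0,0,0],[0,0,0],[0,0,0],[0,0,0],[0,0,0],[0,0,0],[0,0,0],[0,0,0],[0,0,0],[0,0,0]]' --gripper '[5,5,5,5,5,5,26,26,26,26]'

```text
clock: 15.98
eef_pos: [515.1, 342.6, 105.6]
eef_rot: [-3.141, -0.0, -0.078]
wrist_force: [0.6, -1.1, -0.9]
finger_gap: 24.3
finger_force: 0.0
```

>>> carry_out --slide '[[0,0,0],[0,0,0.1],[0,0,0.25],[0,0,0.4],[0,0,0.4]]' --dr '[[0,0,0],[0,0,0],[0,0,0],[0,0,0],[0,0,0]]' --gripper '[26,26,26,26,26]'

```text
clock: 16.4
eef_pos: [516.7, 343.6, 213.1]
eef_rot: [-3.135, -0.009, -0.078]
wrist_force: [0.6, -0.3, 1.0]
finger_gap: 24.5
finger_force: 0.0
```

>>> carry_out --slide '[[0.15,-1,0],[0.15,-1,0],[0.15,-1,0],[0.15,-1,0],[0.15,-1,0],[0.15,-1,0],[0.15,-1,0]]' --dr '[[0,0,0.0453],[0,0,0.0453],[0,0,0.0453],[0,0,0.0453],[0,0,0.0453],[0,0,0.0453],[0,0,0.0453]]' --gripper '[52,52,52,52,52,52,52]'

```text
clock: 16.98
eef_pos: [553.1, 87.4, 205.5]
eef_rot: [3.141, -0.0, 0.203]
wrist_force: [-0.2, -0.4, 0.1]
finger_gap: 49.0
finger_force: 0.0
```

>>> carry_out --slide '[[0.15,-1,0],[0.15,-1,0],[0.15,-1,0],[0.15,-1,0],[0.15,-1,0],[0.15,-1,0],[0.15,-1,0]]' --dr '[[0,0,0],[0,0,0],[0,0,0],[0,0,0],[0,0,0],[0,0,0],[0,0,0]]' --gripper '[52,52,52,52,52,52,52]'

```text
clock: 17.57
eef_pos: [590.2, -163.0, 205.2]
eef_rot: [3.14, -0.0, 0.202]
wrist_force: [0.1, 0.8, -0.9]
finger_gap: 48.9
finger_force: 0.0
```

>>> carry_out --slide '[[0.01,-0.071,-0.05],[0.01,-0.071,-0.15],[0.01,-0.071,-0.25],[0.01,-0.071,-0.33],[0.01,-0.071,-0.38],[0.01,-0.071,-0.4],[0.01,-0.071,-0.416],[0.01,-0.071,-0.416],[0.01,-0.071,-0.416],[0.01,-0.071,-0.416]]' --dr '[[0,0,0],[0,0,0],[0,0,0],[0,0,0],[0,0,0],[0,0,0],[0,0,0],[0,0,0],[0,0,0],[0,0,0]]' --gripper '[52,52,52,52,52,52,52,52,10,10]'

```text
clock: 18.4
eef_pos: [593.0, -175.2, 102.6]
eef_rot: [3.141, -0.002, 0.207]
wrist_force: [-1.1, 0.6, 0.1]
finger_gap: 38.9
finger_force: 0.0
```

>>> carry_out --slide '[[0,0,0],[0,0,0],[0,0,0],[0,0,0],[0,0,0],[0,0,0],[0,0,0],[0,0,0],[0,0,0.05],[0,0,0.1]]' --dr '[[0,0,0],[0,0,0],[0,0,0],[0,0,0],[0,0,0],[0,0,0],[0,0,0],[0,0,0],[0,0,0],[0,0,0]]' --gripper '[10,10,10,10,10,10,10,10,10,10]'

```text
clock: 19.23
eef_pos: [592.3, -175.0, 126.8]
eef_rot: [-3.141, 0.001, 0.207]
wrist_force: [0.3, -0.0, 0.9]
finger_gap: 23.7
finger_force: 20.0
```

>>> carry_out --slide '[[0,0,0.15],[-0.12,1,0.3],[-0.12,1,0.3],[-0.12,1,0.3],[-0.12,1,0.3],[-0.12,1,0.3],[-0.12,1,0.3],[-0.12,1,0.3],[-0.12,1,0.3]]' --dr '[[0,0,0],[0,0,-0.0453],[0,0,-0.0453],[0,0,-0.0453],[0,0,-0.0453],[0,0,-0.0453],[0,0,-0.0453],[0,0,-0.0453],[0,0,-0.0453]]' --gripper '[10,10,10,10,10,10,10,10,10]'

```text
clock: 19.98
eef_pos: [562.4, 77.1, 203.1]
eef_rot: [-3.141, -0.002, -0.074]
wrist_force: [0.2, -0.5, -0.1]
finger_gap: 24.0
finger_force: 20.0
```

>>> carry_out --slide '[[-0.12,1,0],[-0.12,1,0],[-0.12,1,0],[-0.12,1,0],[-0.12,1,0],[-0.12,1,0],[-0.12,1,0]]' --dr '[[0,0,0],[0,0,0],[0,0,0],[0,0,0],[0,0,0],[0,0,0],[0,0,0]]' --gripper '[10,10,10,10,10,10,10]'

```text
clock: 20.57
eef_pos: [531.8, 329.1, 201.7]
eef_rot: [-3.141, -0.0, -0.074]
wrist_force: [0.1, 0.2, 0.3]
finger_gap: 23.5
finger_force: 20.0
```

>>> carry_out --slide '[[-0.039,0.317,0],[-0.039,0.317,0],[-0.039,0.317,0],[-0.039,0.317,-0.05],[-0.039,0.317,-0.15],[-0.039,0.317,-0.24],[-0.039,0.317,-0.3],[-0.039,0.317,-0.34],[-0.039,0.317,-0.36],[-0.039,0.317,-0.37]]' --dr '[[0,0,0],[0,0,0],[0,0,0],[0,0,0],[0,0,0],[0,0,0],[0,0,0],[0,0,0],[0,0,0],[0,0,0]]' --gripper '[10,10,10,10,10,10,10,10,10,10]'

```text
clock: 21.4
eef_pos: [523.4, 402.9, 108.3]
eef_rot: [3.141, 0.0, -0.079]
wrist_force: [-0.1, 0.1, 0.3]
finger_gap: 23.6
finger_force: 20.0
```

>>> carry_out --slide '[[0,0,-0.008],[0,0,-0.014],[0,0,-0.014],[0,0,-0.014],[0,0,-0.014],[0,0,-0.014],[0,0,-0.014],[0,0,-0.014],[0,0,-0.014]]' --dr '[[0,0,0],[0,0,0],[0,0,0],[0,0,0],[0,0,0],[0,0,0],[0,0,0],[0,0,0],[0,0,0]]' --gripper '[10,10,10,10,36,36,36,36,36]'

```text
clock: 22.15
eef_pos: [522.8, 404.1, 105.4]
eef_rot: [-3.142, -0.0, -0.078]
wrist_force: [0.2, -0.3, 0.7]
finger_gap: 33.8
finger_force: 0.0
```

>>> carry_out --slide '[[0,0,0.1],[0,0,0.25],[0,0,0.4],[0,0,0.4]]' --dr '[[0,0,0],[0,0,0],[0,0,0],[0,0,0]]' --gripper '[36,36,36,36]'

```text
clock: 22.48
eef_pos: [524.3, 405.3, 213.6]
eef_rot: [-3.135, -0.009, -0.078]
wrist_force: [1.3, 0.1, 2.2]
finger_gap: 33.8
finger_force: 0.0
```

>>> carry_out --slide '[[-0.145,-0.8,0],[-0.145,-0.8,0],[-0.145,-0.8,0],[-0.145,-0.8,0],[-0.145,-0.8,0],[-0.145,-0.8,0]]' --dr '[[0,0,0.085],[0,0,0.085],[0,0,0.085],[0,0,0.085],[0,0,0.085],[0,0,0.085]]' --gripper '[65,65,65,65,65,65]'

```text
clock: 22.98
eef_pos: [485.7, 199.6, 205.5]
eef_rot: [3.141, 0.001, 0.456]
wrist_force: [-0.4, -1.3, 0.1]
finger_gap: 61.1
finger_force: 0.0
```

>>> carry_out --slide '[[-0.144,-0.8,0],[-0.144,-0.8,0],[-0.144,-0.8,0],[-0.144,-0.8,0],[-0.144,-0.8,0],[-0.144,-0.8,-0.1],[-0.144,-0.8,-0.2],[-0.144,-0.8,-0.28],[-0.144,-0.8,-0.35],[-0.144,-0.8,-0.39]]' --dr '[[0,0,0],[0,0,0],[0,0,0],[0,0,0],[0,0,0],[0,0,0],[0,0,0],[0,0,0],[0,0,0],[0,0,0]]' --gripper '[65,65,65,65,65,65,65,65,65,65]'

```text
clock: 23.82
eef_pos: [450.2, 4.3, 106.2]
eef_rot: [-3.141, 0.001, 0.456]
wrist_force: [-0.4, 0.3, 0.0]
finger_gap: 61.0
finger_force: 0.0
```

>>> carry_out --slide '[[0,0,-0.02],[0,0,-0.024],[0,0,-0.024],[0,0,-0.024],[0,0,-0.024],[0,0,-0.024],[0,0,-0.024],[0,0,-0.024],[0,0,-0.024],[0,0,-0.024]]' --dr '[[0,0,0],[0,0,0],[0,0,0],[0,0,0],[0,0,0],[0,0,0],[0,0,0],[0,0,0],[0,0,0],[0,0,0]]' --gripper '[65,65,20,20,20,20,20,20,20,20]' --newtons 35

```text
clock: 24.65
eef_pos: [450.7, 4.1, 102.3]
eef_rot: [3.141, -0.001, 0.456]
wrist_force: [-2.2, 0.7, 6.5]
finger_gap: 31.7
finger_force: 34.9
```

>>> carry_out --slide '[[0,0,0],[0,0,0],[0,0,0],[0,0,0.05],[0,0,0.15],[0,0,0.3],[0,0,0.3]]' --dr '[[0,0,0],[0,0,0],[0,0,0],[0,0,0],[0,0,0],[0,0,0],[0,0,0]]' --gripper '[20,20,20,20,20,20,20]'

```text
clock: 25.23
eef_pos: [452.3, 4.0, 182.1]
eef_rot: [3.138, -0.006, 0.456]
wrist_force: [0.4, 0.3, -0.4]
finger_gap: 31.3
finger_force: 34.9
```

>>> carry_out --slide '[[0.808,-0.053,0],[0.808,-0.053,0],[0.808,-0.053,0],[0.808,-0.053,0],[0.808,-0.053,0],[0.808,-0.053,0],[0.808,-0.053,0],[0.808,-0.053,-0.1],[0.808,-0.053,-0.19],[0.808,-0.053,-0.24]]' --dr '[[0,0,-0.0864],[0,0,-0.0864],[0,0,-0.0864],[0,0,-0.0864],[0,0,-0.0864],[0,0,-0.0864],[0,0,-0.0864],[0,0,-0.0864],[0,0,-0.0864],[0,0,-0.0864]]' --gripper '[20,20,20,20,20,20,20,20,20,20]'

```text
clock: 26.07
eef_pos: [650.7, -9.0, 114.2]
eef_rot: [3.142, 0.003, -0.086]
wrist_force: [-0.5, 0.2, -2.9]
finger_gap: 31.9
finger_force: 34.9
```

>>> carry_out --slide '[[0,0,-0.02],[0,0,-0.035],[0,0,-0.042],[0,0,-0.043],[0,0,-0.043],[0,0,-0.043],[0,0,-0.043],[0,0,-0.043],[0,0,-0.043],[0,0,-0.043]]' --dr '[[0,0,0],[0,0,0],[0,0,0],[0,0,0],[0,0,0],[0,0,0],[0,0,0],[0,0,0],[0,0,0],[0,0,0]]' --gripper '[20,20,20,20,20,20,48,48,48,48]'

```text
clock: 26.9
eef_pos: [652.6, -9.1, 106.4]
eef_rot: [-3.142, -0.0, -0.087]
wrist_force: [-0.1, 0.4, 0.9]
finger_gap: 45.1
finger_force: 0.0
```

>>> carry_out --slide '[[0,0,0],[0,0,0.1],[0,0,0.25],[0,0,0.4],[0,0,0.4],[-0.8,0,0.6],[-0.8,0,0.6],[-0.8,0,0.6],[-0.8,0,0.6],[-0.8,0,0.6]]' --dr '[[0,0,0],[0,0,0],[0,0,0],[0,0,0],[0,0,0],[0,0,0],[0,0,0],[0,0,0],[0,0,0],[0,0,0]]' --gripper '[48,48,48,48,48,48,48,48,48,48]'

```text
clock: 27.73
eef_pos: [450.4, -9.1, 256.2]
eef_rot: [3.142, -0.0, -0.087]
wrist_force: [-0.2, -0.8, 0.2]
finger_gap: 45.1
finger_force: 0.0
```

>>> carry_out --slide '[[-0.2,-0.8,0.2],[-0.2,-0.8,0.2],[-0.2,-0.8,0.2],[-0.2,-0.8,0.2],[-0.2,-0.8,0.2],[-0.2,-0.8,0.2],[-0.2,-0.8,0.2],[-0.2,-0.8,0.2],[-0.2,-0.8,0.2],[-0.2,-0.8,0.2]]' --dr '[[0,0,0],[0,0,0],[0,0,0],[0,0,0],[0,0,0],[0,0,0],[0,0,0],[0,0,0],[0,0,0],[0,0,0]]' --gripper '[48,48,48,48,48,48,48,48,48,48]'

```text
clock: 28.57
eef_pos: [402.9, -207.9, 305.8]
eef_rot: [-3.141, 0.0, -0.085]
wrist_force: [-0.5, -0.4, 0.2]
finger_gap: 44.7
finger_force: 0.0
```

Run:
```python
from h import *
snap('top','t2.png');snap('side','s2.png')
for a,f,(x0,x1,y0,y1) in(('t2','c2',(140,570,120,310)),('s2','c3',(200,450,120,370))):
    c=cv2.imread(f'pics/{a}.png')[y0:y1,x0:x1]; s=min(800/(x1-x0),600/(y1-y0))
    cv2.imwrite(f'pics/{f}.png',cv2.resize(c,None,fx=s,fy=s,interpolation=cv2.INTER_CUBIC))
```

```text
(no output)
```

View pics/c2.png

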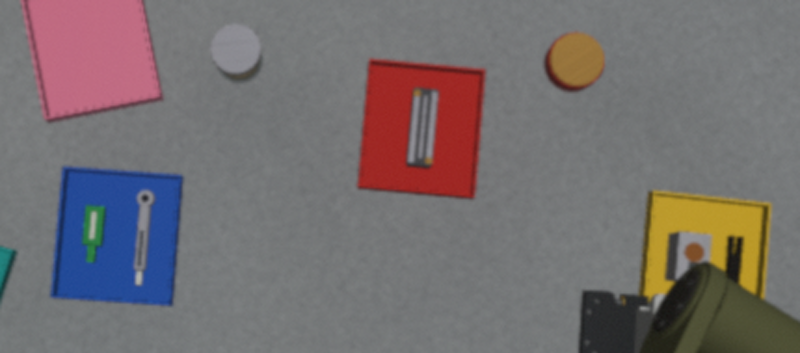

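View pics/c3.png

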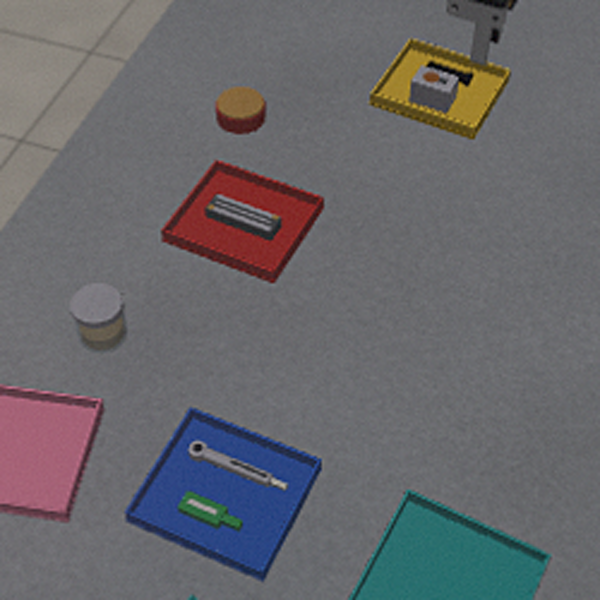

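All five items lie flat in the right trays. The tread and tyre gauges are apart in blue (93,233 and 143,238 in the top crop), and the multi-tool is in red (423,127). The box and puller are side by side in yellow (side crop 435,87 and 450,72). The jar and tin haven't moved, and the gripper is well clear.

```bash
python3 -c "
from cell import *
print(sign_off())"
```

```text
the job is handed in; nothing more can be done
None
```

The job is handed in at about 29 s of the 134 s limit: all five items lie flat in their trays, placed in the order listed, and the jar and polish tin still stand where they were.

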